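Load the parts washer with one pair of secateurs

ROBOT

A 6-joint arm with a two-finger parallel gripper is mounted at the origin on the work surface. World frame = base frame: x ahead of the robot, y to its left, z up, the work surface at z = 0. Lengths are in m, angles in rad, forces in N, time in s.
With the tool pointing down it reaches from about 0.35 to 0.775 m from the base axis. Payload 5.5 kg.
Tool frame: the origin (TCP) lies midway between the tips of the shut fingers; the grasp point (between the pads) lies 19 mm behind it (pinch_z is the distance from the TCP to the grasp point, in m); z points along the fingers, x is the direction in which the jaws open and shut, and the axes are right-handed (so a half turn about z gives the same grasp; the last joint's range is limited). The gripper opens to 85 mm and grips with 20 to 120 N. Pads are 22 mm wide; open, the fingers measure 114 mm over their backs; the gripper's body (76 mm by 85 mm) begins 54 mm behind the grasp point. The pads swing forward as they close: fully open they stand 13 mm farther back than shut.
Start: joints at [1.018, 0.313, 0.046, 1.304, 0, 1.431], TCP at [0.231, 0.527, 0.231] pointing down, gripper open.
Joint ranges: [-2.76, 2.76], [-0.86, 1.69], [-1.03, 1.26], [-2.2, 2.34], [-1.47, 1.5], [-3.14, 3.14]. Speed limits (rad/s): [2.57, 2.57, 3.14, 3.14, 3.14, 3.14].

INTERFACE

Orientations are given as a unit quaternion [w, x, y, z].
In Python, from workcell import get_state, read_camera, camera_info, hand_in, trace, pinch_z gives the robot as it stands. The module is installed in compiled form; this text tells all that it offers.
- The arm moves only by the tool arm_command, never from a script. Its argument "steps" is text: rows parted by semicolons, each of 4 numbers parted by spaces: the shift along the world's x, y, z in mm, then the turn about the world's z in rad. In form: tx ty tz spin; .... A call has 1 to 20 rows; each row is the pose to reach, as a shift and turn from the pose measured when the call began; what a row does not reach only later rows make up. A row lasts 1/8 s, in which the tool goes at most 62.5 mm and 10.7 degrees, less where a joint would pass 70% of its speed; a pose out of reach is approached as far as the arm can. A call with a gripper value outside its range is refused whole. "fingers" is the gripper command: -1 is shut, 1 is fully open, values between are in proportion, set as the call begins (left out, the last holds). The fingers move at their own pace and stop on an object; "newtons" is the grip in N (left out, the last holds). Time passes only in rows, so rows that repeat a pose let the fingers close. It gives the time, the measured TCP pose, the force and the opening at its end, in the units of the state.
- get_state(): the state, without advancing time (a new reading comes with each control period).
- read_camera(name): name is "scene" or "top"; returns the picture (400x640x3 uint8, red, green, blue); there is no depth.
- camera_info(name): a dict with "mtx" (3x3 intrinsics, pixels), "k1" (the pictures are not rectified: a ray, as slopes to the right and down, at radius r is drawn at 1 + k1 r^2 times it, then the intrinsics apply), "R" (3x3) and "t" (3): a world point X has camera coordinates R X + t. Camera axes: x right, y down, z forward; pixel columns grow to the right and rows downward; lengths in m; the calibration is good to about 2 mm. A picture is of the moment at which its call begins. camera_info takes no time and is no camera call.
- hand_in(): hands the job in, once; it reports no verdict.
Trained networks look in the newest picture that a camera, given by its name, has taken for a name from the list of things; names that differ only in an ending like _2 or _b are one class to them, and where a whole thing is asked for, a point or a joint stands for the part that bears it (a point fixed in the world has none). Each returns a list of dicts, best first, with "score" (0 to 1); they miss things now and then, are a little off and sometimes report something else, mostly with a low value. They report only what shows in the picture. A call takes as long as a camera call. They do not tell look-alikes from the thing itself.
- trace(camera, name): "mask" (400x640 bool, what is visible of it) and "box" ([left, top, width, height] in pixels, round what is visible of it).
The state is a dict: "clock": time; "joint_pos": joint angles; "qvel": joint speeds; "tau": joint torques, N m; "tcp_pos": TCP position; "orientation": TCP orientation; "wrist_force": force on the tool from outside, world axes, zero at the start; "ft_torque": the same for the moment, N m; "finger_gap": finger opening in m.
Only numpy, scipy, OpenCV 4.12 (cv2) and the standard library are available. Lean on these libraries where they do the work, as an engineer would, in place of code of your own. Each camera call takes 0.05 s, during which the arm holds its last target.

TASK

Open the parts washer: lift its cover up off its seat and slide it along its channels all the way to the closed end of the deck, and leave it lying flat there. Then load the bare steel parts of one pair of secateurs: lay the cutting-blade half and the hook-blade half flat and side by side (neither lying on anything else) in the tray's long compartment, and put the coil spring in its narrow compartment. Set the parts down rather than dropping them, and leave everything else on the bench where it stands.

Things in the scene. Friction and masses are not known exactly. Their poses are not given: they have to be found in the camera images.
- washer: Parts washer, fixed, dry: 330 (its x) by 510 mm (its y), deck 150 mm above the bench. Origin: centre of its underside, z up. Open well at its +y end, plain closed deck (parking place of the cover) at its -y end. Two channels run along y over the whole deck at |x| = 121 to 137 mm, tops 177 mm above the bench; their flanges overhang the cover's edges.
- cover_grip (a point): Centre of the cover's handle bar (110 long in x, 12 wide in y, 12 high, 38 above the plate). Plate 258 (x) by 232 (y) by 12 mm, 0.75 kg. Axes as the washer's. Closed: in a 12 mm recess, this point at washer (0, 117, 188). Free to slide when lifted 12 mm, flanges stop it at 24: lift 18, slide in washer -y to the end stop (y = -120), let down (height 200 mm).
- tray_long (a point): Centre of the floor of the long compartment of the wash tray in the well; axes as the washer's. Floor 98 mm above the bench (52 mm below the deck); inside 226 mm long (x) by 140 mm wide (y); upright walls 28 mm high. The well's edge lies 4 to 5 mm outside the tray.
- tray_small (a point): Centre of the floor of the narrow compartment of the same tray, on its -y side behind a 2 mm divider 28 mm high; axes as the washer's. Inside 226 mm long (x) by 62 mm wide (y); same floor height and walls.
- cutting_half_center (a point): Bare forged half with a broad convex cutting blade (30 wide, 5 thick). Point: its centre, half-way up; 180 long, 37 wide, 12 thick; lies flat. x runs along it: blade end +90, handle end -90; z normal to its faces. Grip the straight shank across y: 14 wide, parallel-sided, on y = 0 from x = -45 to +8 (28 diameter boss at x = +22). 130 g, balanced within 15 of the centre. Lies on the bench among clutter. All mm.
- hook_half_center (a point): Bare forged half with a narrow curved hook blade (13 wide, 5 thick). Point: its centre, half-way up; 180 long, 37 wide, 12 thick; lies flat. x runs along it: blade end +90, handle end -90; z normal to its faces. Grip the straight shank across y: 14 wide, parallel-sided, on y = 0 from x = -45 to +8 (28 diameter boss at x = +22). 130 g, balanced within 15 of the centre. Lies on the bench among clutter. All mm.
- spring_center (a point): Centre of the volute (coil) spring, half-way up: bare steel, 22 mm diameter at its lower end, 16 mm at its upper end, 34 mm tall, 20 g. It starts standing upright on the bench and behaves as a solid part; it may stand or lie in the tray.
- grease_tin: Bystander, to be left alone: lidded round grease tin, bare metal, 56 mm diameter, 58 mm high, standing. Origin: centre of its underside.
- weight: Bystander, to be left alone: brass scale weight with a neck and a knob, 44 mm diameter, 58 mm high, standing. Origin: centre of its underside.
- spray_can: Bystander, to be left alone: tall plain aluminium can, 54 mm diameter, 155 mm high, standing. Origin: centre of its underside.
- rinse_bottle: Bystander, to be left alone: grey bottle with black cap, 58 mm diameter, 135 mm high, standing. Origin: centre of its underside.
- file: Bystander, to be left alone: flat file lying down, about 235 mm long and 26 mm high, wooden handle towards its -x, blade (20 mm wide) towards its +x; origin under the ferrule, 105 mm from the handle's end.
- finished_secateurs: Bystander, to be left alone: finished pair of secateurs with red-dipped handles, closed and lying flat, 200 mm long, 60 mm wide, 15 mm high, blades towards its +x. Origin: centre of its underside.
Things that resemble listed ones, but are neither listed nor needed, are in the scene too. Leave any yellow look-alike of the part that bears hook_half_center alone. What is shaped like the part that bears cutting_half_center but blue is not meant.

How it is judged:
On the way:
1. the cover has been lifted off its seat and slid along its channels to the closed end, and lies on the deck (y of cover_grip in the frame of washer between -0.16 and -0.1 m and z of cover_grip in the frame of washer between 0.19 and 0.204 m and angle between the z axis of cover_grip and the z axis of washer, either way round below 0.08 rad), for 0.2 s.
At the end, for the whole second after the job is handed in: Cover flat on the deck, within 20 mm of its end stop; both halves flat (8 degrees) on the long compartment's floor, centres under 12 mm above it and within 50 mm of its middle lengthwise; spring on the narrow compartment's floor, standing or lying; all at rest (all of step 1 and x of cutting_half_center in the frame of tray_long between -0.05 and 0.05 m and y of cutting_half_center in the frame of tray_long between -0.07 and 0.07 m and z of cutting_half_center in the frame of tray_long between 0 and 0.012 m and angle between the z axis of each of cutting_half_center, hook_half_center and the z axis of washer, either way round below 0.15 rad and x of hook_half_center in the frame of tray_long between -0.05 and 0.05 m and y of hook_half_center in the frame of tray_long between -0.07 and 0.07 m and z of hook_half_center in the frame of tray_long between 0 and 0.012 m and x of spring_center in the frame of tray_small between -0.113 and 0.113 m and y of spring_center in the frame of tray_small between -0.031 and 0.031 m and z of spring_center in the frame of tray_small between 0 and 0.024 m and linear speed of each of cutting_half, hook_half, spring, cover below 0.03 m/s); the robot touches nothing.
It fails at once if the cutting half was dropped or thrown (moving faster than 0.8 m/s, a fall of 33 mm, with no finger on it) (linear speed of cutting_half above 0.8 m/s and contact force between the fingers and cutting_half below 0.05 N).
It fails at once if the hook half was dropped or thrown (moving faster than 0.8 m/s, a fall of 33 mm, with no finger on it) (linear speed of hook_half above 0.8 m/s and contact force between the fingers and hook_half below 0.05 N).
It fails at once if the spring was dropped or thrown (moving faster than 0.8 m/s, a fall of 33 mm, with no finger on it) (linear speed of spring above 0.8 m/s and contact force between the fingers and spring below 0.05 N).
It fails at once if a bystander was moved by more than 25 mm (distance of any of grease_tin, weight, spray_can, rinse_bottle, file, finished_secateurs from where it was at the start of the episode above 0.025 m).
It also fails if it takes over 72 s, if anything falls off the work surface, if the arm or the gripper's body presses on something with over 40 N, if the wrist force passes 120 N, or if a joint passes its speed limit or range.

## Working session

There is one attempt and no reset: what is moved stays moved. The work goes in short steps, Python scripts to look and compute and a tool call to move; the robot and the scene stay as the last step left them, time stands still between calls to the robot, and variables do not carry over. Pictures are saved under pics/ and viewed, and the job is handed in when it is done.

Besides the shell and the picture viewer there is one more tool, called after ">>>" as name(argument=value, ...) on one line, values as JSON. arm_command: Moves the arm, as the interface text tells. Its arguments: {"type":"object","properties":{"steps":{"type":"string"},"fingers":{"type":"number"},"newtons":{"type":"number"}},"required":["steps"]}

```bash
mkdir -p pics; ls; python3 - <<'E'
from workcell import *
import cv2
s=get_state(); print(s, pinch_z)
for c in ("scene","top"):
    im=read_camera(c); cv2.imwrite(f"pics/{c}0.png",im[:,:,::-1]); i=camera_info(c); print(c,i)
E
```

```text
pics
{'clock': 0.0, 'joint_pos': array([ 1.01842554e+00,  3.13973258e-01,  4.49754400e-02,  1.30362852e+00,
       -1.20971901e-05,  1.43120798e+00]), 'qvel': array([-0.00018314,  0.00079591,  0.0019525 ,  0.00140711, -0.00244744,
       -0.000768  ]), 'tau': array([-1.96202127e-04, -4.80623245e+01,  2.98534191e+01,  1.91786938e-02,
       -8.74102011e-05, -4.12184718e-06]), 'tcp_pos': array([0.2303943 , 0.52625018, 0.23042289]), 'orientation': array([ 3.94730492e-04,  8.37006104e-01,  5.47192786e-01, -8.25508072e-04]), 'wrist_force': array([-0.26368986, -0.17678326,  0.40540905]), 'ft_torque': array([ 0.04013462, -0.01938805, -0.00988554]), 'finger_gap': 0.08539429257054773} 0.0187
scene {'mtx': array([[360.96623369,   0.        , 320.28663615],
       [  0.        , 360.96623369, 200.20406656],
       [  0.        ,   0.        ,   1.        ]]), 'k1': -0.037119522495875336, 'R': array([[-0.03143317,  0.99949923,  0.00363951],
       [ 0.55188993,  0.02039201, -0.8336676 ],
       [-0.83332434, -0.02419621, -0.55225454]]), 't': array([-0.08825653, -0.14804353,  1.44555477])}
top {'mtx': array([[390.34492752,   0.        , 317.89146819],
       [  0.        , 390.34492752, 196.9207969 ],
       [  0.        ,   0.        ,   1.        ]]), 'k1': -0.054237179750656804, 'R': array([[ 0.00891739, -0.99995371,  0.00361477],
       [-0.99714424, -0.00916332, -0.07496268],
       [ 0.07499234, -0.00293598, -0.99717979]]), 't': array([0.09668533, 0.49427957, 1.15306678])}
```

View pics/scene0.png

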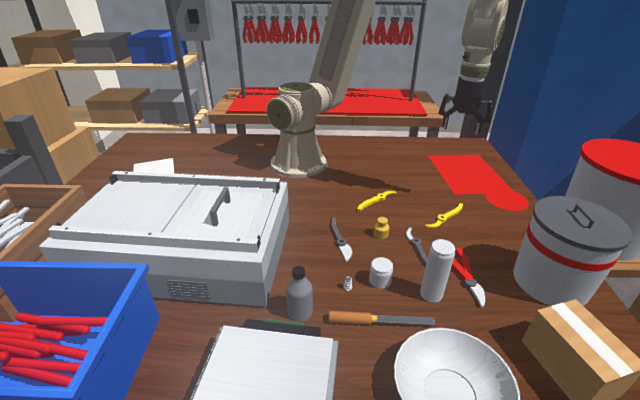

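View pics/top0.png

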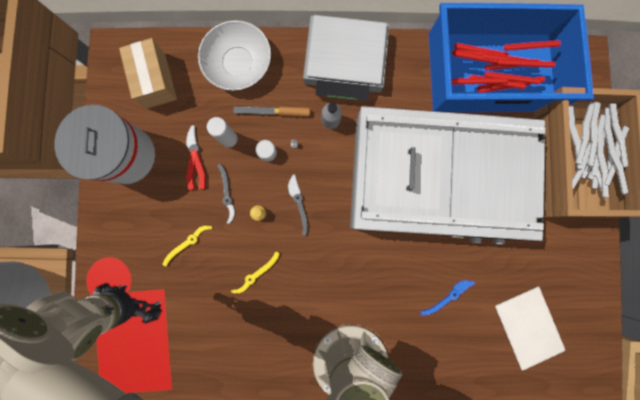

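The top view shows the washer at right (handle at px 413,170). The bare hook half is at (227,193), the cutting half at (298,205) and the spring at (294,144). The yellow and blue pieces are look-alikes. Next I'll measure positions.

```bash
cat > h.py <<'E'
from workcell import *
import numpy as np, cv2
def ray(cam,px):
    i=camera_info(cam); d=np.array([i['k1'],0,0,0,0.])
    n=cv2.undistortPoints(np.array(px,float).reshape(-1,1,2),i['mtx'],d).reshape(-1,2)
    R,t=i['R'],i['t']; o=-R.T@t
    return o,np.c_[n,np.ones(len(n))]@R
def w(cam,px,z):
    o,d=ray(cam,px); return o+d*((z-o[2])/d[:,2])[:,None]
def proj(cam,X):
    i=camera_info(cam); p,_=cv2.projectPoints(np.array(X,float).reshape(-1,1,3),cv2.Rodrigues(i['R'])[0],i['t'],i['mtx'],np.array([i['k1'],0,0,0,0.]));return p.reshape(-1,2)
E
python3 - <<'E'
from h import *
out=cv2.imread('pics/top0.png')
Z=dict(cutting_half_center=.009,hook_half_center=.009,spring_center=.034,cover_grip=.194,file=.01,grease_tin=.058,weight=.05,spray_can=.155,rinse_bottle=.135,finished_secateurs=.012,washer=.17)
for n,z in Z.items():
    r=trace('top',n)
    for k,d in enumerate(r[:3]):
        m=d['mask'].astype(np.uint8); ys,xs=np.nonzero(m)
        if len(xs)<5: continue
        c=np.c_[xs,ys].mean(0); P=w('top',np.c_[xs,ys],z)[:,:2]
        rect=cv2.minAreaRect((P*1000).astype(np.float32))
        u,s,v=np.linalg.svd(P-P.mean(0),full_matrices=False)
        print(n,round(d['score'],2),d['box'],'mean',P.mean(0).round(4),'ax',v[0].round(3),'rect',np.round(rect[0],1),np.round(rect[1],1),round(rect[2],1))
        np.save(f'm_{n}_{k}.npy',m)
print(get_state()['clock'])
im=cv2.imread('pics/top0.png')
cv2.imwrite('pics/z1.png',cv2.resize(im[100:250,160:350],None,fx=4,fy=4,interpolation=cv2.INTER_CUBIC))
cv2.imwrite('pics/z2.png',cv2.resize(im[95:255,340:560],None,fx=3.5,fy=3.5,interpolation=cv2.INTER_CUBIC))
E
```

```text
cutting_half_center 0.93 [285.9, 176.6, 21.1, 59.3] mean [0.4817 0.1632] ax [-0.961 -0.276] rect [469.6 159.4] [179.1  34.6] 18.8
cutting_half_center 0.68 [420.4, 278.7, 52.9, 38.2] mean [ 0.1996 -0.2965] ax [-0.565  0.825] rect [ 195.7 -291.6] [ 32.8 186.6] 36.4
hook_half_center 0.75 [164.5, 225.4, 45.3, 41.0] mean [0.3499 0.5003] ax [-0.666  0.746] rect [347.4 499.6] [ 21.9 174.8] 43.6
hook_half_center 0.51 [221.3, 160.7, 12.5, 61.1] mean [0.5041 0.3776] ax [-0.974 -0.225] rect [507.7 381.7] [168.5  28.5] 14.2
hook_half_center 0.51 [255.2, 139.0, 21.8, 20.4] mean [0.6347 0.2616] ax [-0.834 -0.551] rect [635.  262.5] [61.4 52. ] 45.6
spring_center 0.64 [250.5, 204.4, 20.9, 15.3] mean [0.4462 0.2785] ax [-0.535 -0.845] rect [445.9 277.8] [41.4 41.6] 0.6
cover_grip 0.85 [364.4, 120.6, 89.7, 96.1] mean [ 0.5547 -0.1292] ax [-0.998  0.069] rect [ 556.5 -129.2] [222.4 235.4] 87.0
cover_grip 0.54 [348.0, 104.1, 196.4, 142.5] mean [ 0.5362 -0.2874] ax [-0.033 -0.999] rect [ 538.4 -236.9] [505.6 336.8] 86.8
file 0.83 [234.3, 106.8, 75.7, 9.2] mean [0.759  0.2375] ax [-0.028 -1.   ] rect [760.4 246.5] [226.7  26.5] 87.6
grease_tin 0.62 [254.0, 143.7, 19.8, 17.4] mean [0.6253 0.2556] ax [-0.871 -0.491] rect [625.4 256. ] [58.9 49.8] 45.6
weight 0.73 [251.8, 207.5, 17.5, 10.1] mean [0.4451 0.2757] ax [-0.151 -0.989] rect [445.4 275.4] [35. 41.] 0.6
spray_can 0.66 [207.0, 117.6, 29.1, 27.7] mean [0.6561 0.3618] ax [-0.718 -0.696] rect [657.  360.9] [94.  51.5] 45.8
rinse_bottle 0.58 [321.0, 103.7, 22.4, 24.0] mean [0.7101 0.0691] ax [-0.988  0.154] rect [709.7  68.8] [70.5 52.4] 0.5
finished_secateurs 0.56 [185.7, 126.7, 19.4, 64.9] mean [0.5978 0.4799] ax [-0.989 -0.15 ] rect [612.2 476.4] [189.   58.4] 2.2
washer 0.55 [349.6, 106.2, 194.7, 137.4] mean [ 0.5388 -0.3009] ax [-0.004 -1.   ] rect [ 542.2 -245.3] [512.  339.6] 86.5
0.65
```

View pics/z1.png

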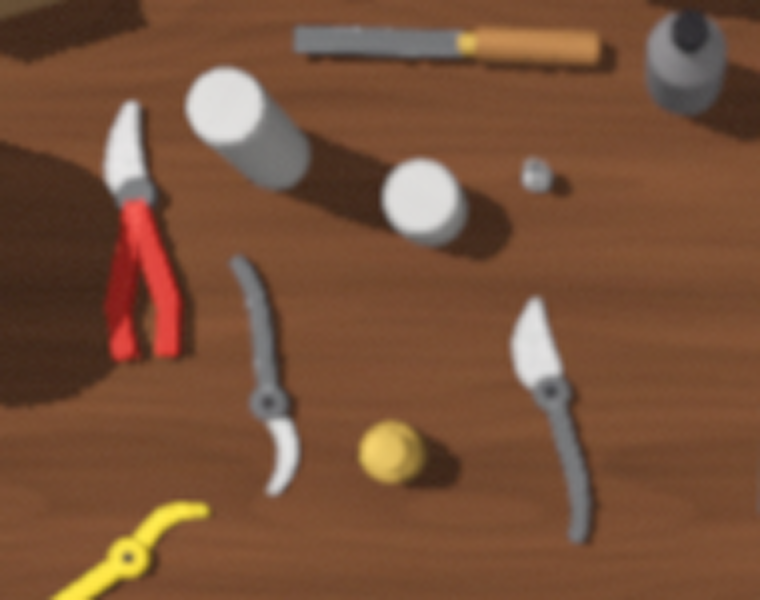

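View pics/z2.png

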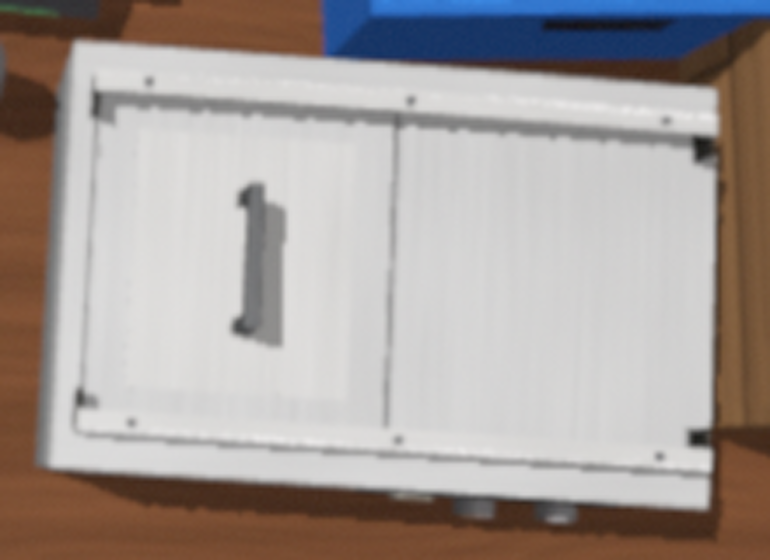

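```bash
python3 - <<'E'
from h import *
def zz(px,s,o): return (np.array(px,float)+.5)/s-.5+np.array(o)
bt=w('top',zz([(149,82),(411,101),(666,121),(132,423),(398,440),(660,457)],3.5,(340,95)),.177)
print(bt.round(4))
v1=bt[2]-bt[0];v2=bt[5]-bt[3]; 
for v in(v1,v2): print('ang', np.arctan2(v[0],-v[1]))
print('mid',((bt[:3]+bt[3:])/2).round(4), np.linalg.norm((bt[:3]-bt[3:])[:,:2],axis=1))
g=w('top',zz([(257,186),(248,333),(254,258)],3.5,(340,95)),.194);print('bar',g.round(4),np.linalg.norm(g[0]-g[1]))
c=w('top',zz([(551,391),(580,540),(536,298)],4,(160,100)),.010);print('cut',c.round(4))
c=w('top',zz([(268,402),(238,260),(271,492)],4,(160,100)),.010);print('hook',c.round(4))
c=w('top',zz([(538,173),(540,185)],4,(160,100)),.034);print('spr',c.round(4))
im=cv2.imread('pics/top0.png')
a=cv2.resize(im[158:228,205:245],None,fx=8,fy=8,interpolation=cv2.INTER_CUBIC)
b=cv2.resize(im[172:242,280:320],None,fx=8,fy=8,interpolation=cv2.INTER_CUBIC)
cv2.imwrite('pics/z3.png',np.hstack([a,b]))
s=cv2.imread('pics/scene0.png'); cv2.imwrite('pics/z4.png',cv2.resize(s[180:330,280:500],None,fx=3.5,fy=3.5,interpolation=cv2.INTER_CUBIC))
E
```

```text
[[ 0.6922 -0.0666  0.177 ]
 [ 0.6806 -0.2666  0.177 ]
 [ 0.6688 -0.4656  0.177 ]
 [ 0.4346 -0.0528  0.177 ]
 [ 0.4235 -0.2515  0.177 ]
 [ 0.412  -0.4517  0.177 ]]
ang -0.058400787682982354
ang -0.056724163228679556
mid [[ 0.5634 -0.0597  0.177 ]
 [ 0.5521 -0.2591  0.177 ]
 [ 0.5404 -0.4587  0.177 ]] [0.25790744 0.25750019 0.25723728]
bar [[ 0.6099 -0.1434  0.194 ]
 [ 0.5007 -0.1356  0.194 ]
 [ 0.5562 -0.1406  0.194 ]] 0.10950367044299951
cut [[0.4921 0.1631 0.01  ]
 [0.3801 0.1399 0.01  ]
 [0.5627 0.1754 0.01  ]]
hook [[0.4817 0.3773 0.01  ]
 [0.59   0.4033 0.01  ]
 [0.4138 0.3733 0.01  ]]
spr [[0.6539 0.1738 0.034 ]
 [0.6448 0.1722 0.034 ]]
```

View pics/z3.png

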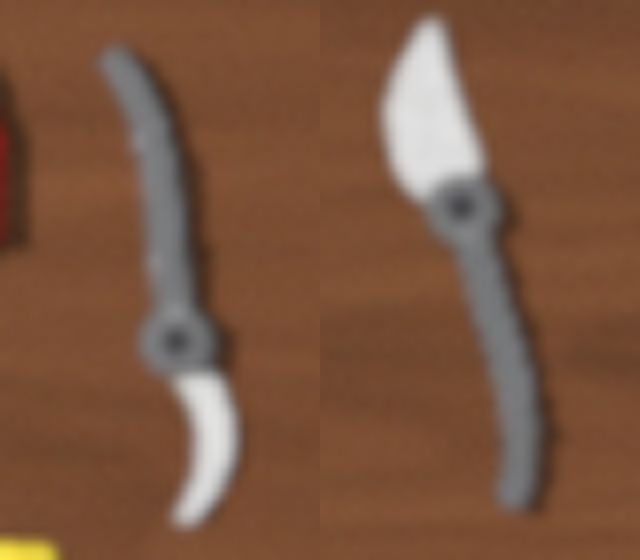

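View pics/z4.png

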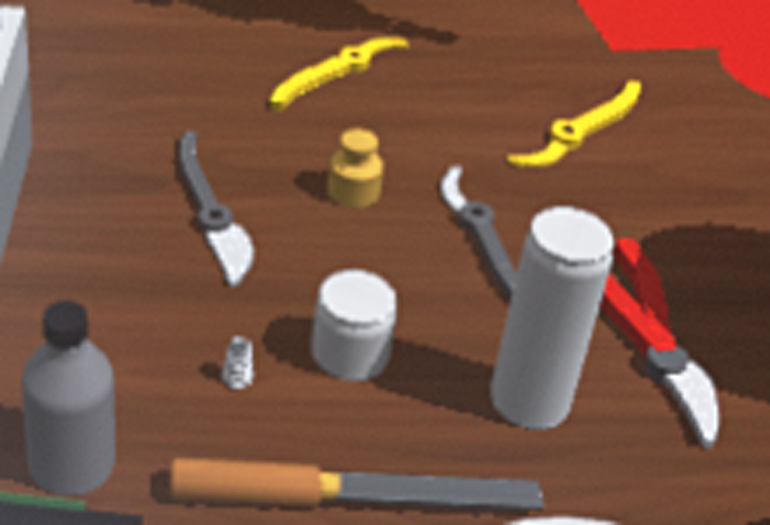

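Measurements are consistent: the bar is 109.5 mm long, the channels are at ±129 mm and the washer yaw is about -0.058. The first move goes above the cover's handle, with the jaw axis along the washer's y.

>>> arm_command(steps="60 -100 10 0.1; 90 -160 10 0.2; 120 -220 10 0.3; 147 -280 10 0.355; 176 -340 10 0.355; 205 -400 10 0.355; 234 -460 10 0.355; 263 -520 10 0.355; 290 -580 10 0.355; 310 -630 10 0.355; 326 -666 5 0.355; 326 -666 0 0.355; 326 -666 0 0.355; 326 -666 0 0.355; 326 -666 0 0.355", fingers=0, newtons=60)

```text
clock: 2.52
tcp_pos: [0.5564, -0.138, 0.2318]
orientation: [-0.0, 0.727, 0.687, 0.0]
wrist_force: [0.5, 0.7, -0.5]
finger_gap: 0.0428
```

```bash
python3 - <<'E'
from h import *
s=get_state();print(s['clock'],s['tcp_pos'],s['orientation'],s['wrist_force'],s['finger_gap'],s['joint_pos'])
im=read_camera('scene');im=im[100:340,20:340];cv2.imwrite('pics/a1.png',cv2.resize(im[:,:,::-1],None,fx=2.4,fy=2.4))
E
```

```text
2.525 [ 0.55635437 -0.13795962  0.23182127] [-1.90652643e-05  7.26704270e-01  6.86950420e-01  1.56517866e-04] [ 0.49773984  0.71698196 -0.46203912] 0.04278311492903981 [-3.83250212e-01  3.09443590e-01  4.21030502e-02  1.30335987e+00
  3.00409157e-04 -3.27022355e-01]
```

View pics/a1.png

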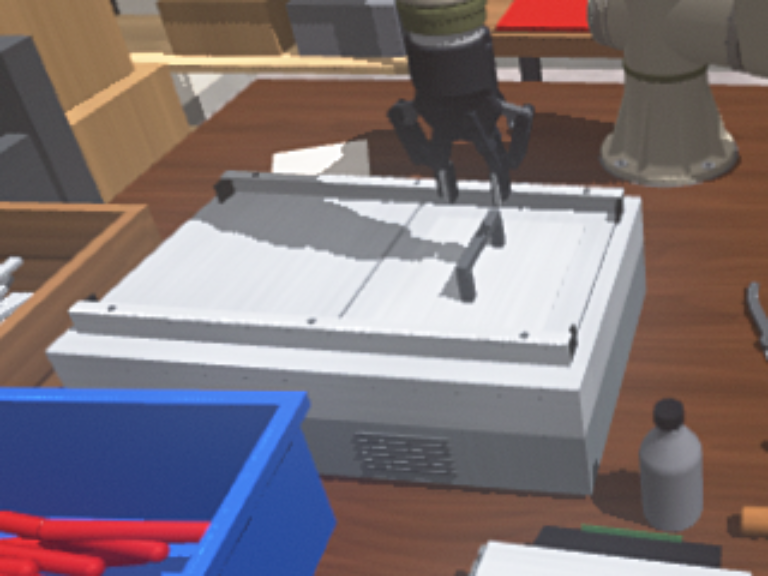

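The scene view shows the gripper straddling above the handle bar. I'll descend and grip.

>>> arm_command(steps="0 -2 -20 0; 0 -2 -40 0; 0 -2 -55 0; 0 -2 -62 0; 0 -2 -62 0; 0 -2 -62 0")

```text
clock: 3.32
tcp_pos: [0.5569, -0.14, 0.1707]
orientation: [0.001, 0.727, 0.687, 0.0]
wrist_force: [-0.8, 0.8, 0.2]
finger_gap: 0.0422
```

>>> arm_command(steps="0 0 0 0; 0 0 0 0; 0 0 0 0; 0 0 0 0; 0 0 0 0; 0 0 0 0", fingers=-1, newtons=70)

```text
clock: 4.08
tcp_pos: [0.5574, -0.1404, 0.1716]
orientation: [0.002, 0.727, 0.687, 0.001]
wrist_force: [-1.0, -1.2, 6.4]
finger_gap: 0.0105
```

>>> arm_command(steps="0 0 5 0; 0 0 10 0; 0 0 15 0; 0 0 18 0; 0 0 18 0; 0 0 18 0")

```text
clock: 4.82
tcp_pos: [0.5573, -0.1403, 0.1894]
orientation: [0.001, 0.727, 0.687, 0.001]
wrist_force: [-0.1, -0.6, -7.6]
finger_gap: 0.0104
```

It is lifted (7.6 N load). Now I'll slide it.

>>> arm_command(steps="-1 -15 0 0; -2 -35 0 0; -3 -55 0 0; -4.5 -80 0 0; -6 -105 0 0; -7.5 -130 0 0; -9 -155 0 0; -10.5 -180 0 0; -12 -205 0 0; -13 -220 0 0; -13.5 -230 0 0; -13.5 -235 0 0; -13.5 -235 0 0; -13.5 -235 0 0")

```text
clock: 6.58
tcp_pos: [0.5439, -0.3746, 0.1895]
orientation: [0.001, 0.726, 0.687, 0.001]
wrist_force: [-0.1, -0.6, -6.7]
finger_gap: 0.0105
```

>>> arm_command(steps="0 -2 -2 0; 0 -2 -4 0; 0 -2 -6 0; 0 -2 -6 0; 0 -2 -6 0")

```text
clock: 7.2
tcp_pos: [0.5439, -0.3764, 0.1836]
orientation: [0.001, 0.726, 0.687, 0.001]
wrist_force: [-0.3, 1.0, -4.0]
finger_gap: 0.0105
```

>>> arm_command(steps="0 0 0 0; 0 0 0 0; 0 0 0 0; 0 0 0 0", fingers=0)

```text
clock: 7.7
tcp_pos: [0.5441, -0.3766, 0.184]
orientation: [0.002, 0.726, 0.687, 0.001]
wrist_force: [0.3, 0.7, 0.1]
finger_gap: 0.0429
```

>>> arm_command(steps="0 0 15 0; 0 0 40 0; 0 0 70 0; -20 60 80 0; -40 120 80 0;-60 180 80 0;-80 240 80 0;-100 300 80 0;-110 350 80 0;-110 380 80 0; -110 390 80 0; -110 390 80 0")

```text
clock: 9.2
tcp_pos: [0.4345, 0.0134, 0.2647]
orientation: [0.002, 0.726, 0.688, 0.001]
wrist_force: [-0.5, -0.4, 0.2]
finger_gap: 0.0426
```

```bash
python3 - <<'E'
from h import *
s=get_state();print(s['clock'],s['tcp_pos'],s['joint_pos'])
im=read_camera('top');cv2.imwrite('pics/t2.png',im[:,:,::-1])
cv2.imwrite('pics/t2z.png',cv2.resize(im[95:255,340:560,::-1],None,fx=3.5,fy=3.5,interpolation=cv2.INTER_CUBIC))
im=read_camera('scene');cv2.imwrite('pics/s2.png',im[:,:,::-1])
for n,z in dict(tray_long=.098,tray_small=.098,cover_grip=.2).items():
  for d in trace('top',n)[:2]:
    ys,xs=np.nonzero(d['mask']);P=w('top',np.c_[xs,ys],z)[:,:2]; print(n,d['score'],d['box'],P.mean(0),cv2.minAreaRect((P*1000).astype(np.float32)))
E
```

```text
9.2 [0.4344779  0.01343202 0.26474792] [-1.53468693e-01  2.79074570e-02 -2.18720159e-01  1.31925042e+00
 -1.02775714e-03 -9.94225856e-02]
tray_long 0.56 [353.6, 105.5, 191.6, 138.4] [ 0.59241677 -0.25063443] ((552.237548828125, -270.7582092285156), (550.3042602539062, 365.4028625488281), 86.46656799316406)
tray_small 0.68 [354.8, 107.1, 188.8, 135.6] [ 0.59289922 -0.24954737] ((553.02490234375, -269.95477294921875), (548.8182983398438, 366.8580627441406), 86.58341979980469)
cover_grip 0.75 [456.0, 127.1, 82.7, 97.4] [ 0.54234225 -0.35513106] ((542.714111328125, -356.30560302734375), (227.7684783935547, 239.40773010253906), 86.3591079711914)
```

View pics/t2z.png

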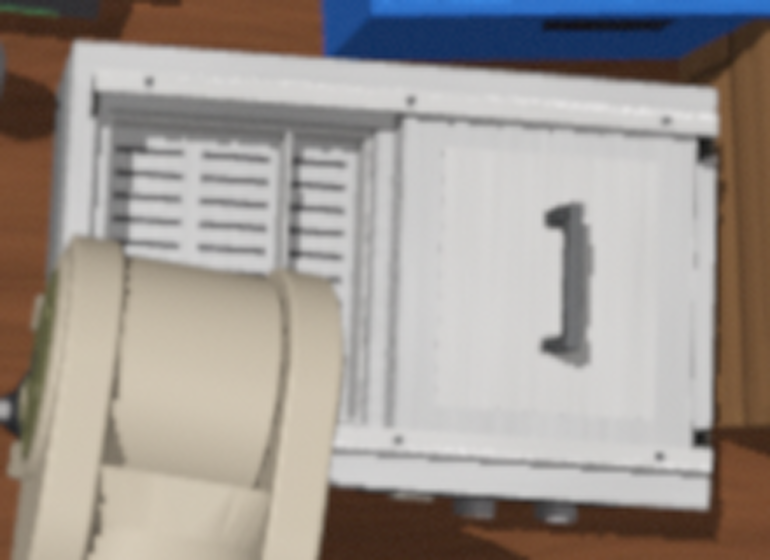

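View pics/s2.png

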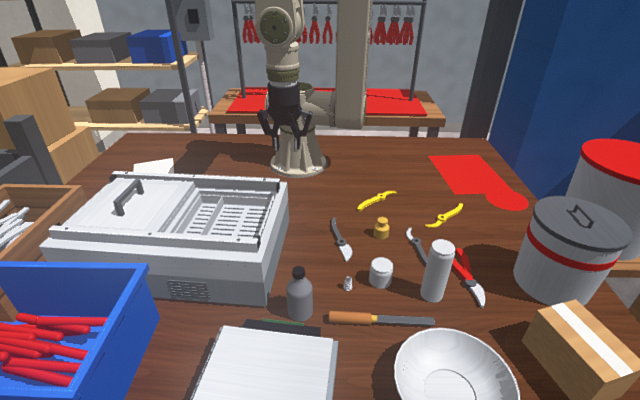

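```bash
python3 - <<'E'
from h import *
im=cv2.imread('pics/top0.png').astype(int)
# gray metal: low saturation
sat=im.max(2)-im.min(2)
for nm,(y0,y1,x0,x1),boss in (('cut',(196,236,285,312),(297.6,197.75)),('hook',(162,206,214,234),(226.6,200.1))):
    pts=[]
    for y in range(y0,y1):
        r=np.clip((60-sat[y,x0:x1])/40.,0,1); 
        if r.sum()>2: pts.append((x0+(r*np.arange(x1-x0)).sum()/r.sum(),y))
    P=w('top',pts,.010)[:,:2]; B=w('top',[boss],.012)[0,:2]
    d=np.linalg.norm(P-B,axis=1)
    print(nm,B.round(4))
    for p,dd in zip(P,d): print(p.round(4),round(dd,4), end=' | ')
    k=(d>.016)&(d<.066); Q=P[k]; c=Q.mean(0); v=np.linalg.svd(Q-c)[2][0]
    if v@(B-c)<0:v=-v
    print('\naxis heading',np.arctan2(v[1],v[0]),'boss lateral',np.cross(v,B-c),'shank pt x=-10',(c+v*((B-c)@v-.032)).round(4),'center',(c+v*((B-c)@v-.022)).round(4))
# spring in scene
for n in ['spring_center']:
    for d in trace('scene',n)[:3]: print(d['score'],d['box'])
s=cv2.imread('pics/s2.png');cv2.imwrite('pics/spr.png',cv2.resize(s[265:305,330:370],None,fx=12,fy=12,interpolation=cv2.INTER_CUBIC))
E
```

```text
cut [0.4908 0.1623]
[0.4962 0.1658] 0.0065 | [0.4932 0.1637] 0.0028 | [0.4902 0.162 ] 0.0007 | [0.4872 0.161 ] 0.0039 | [0.4841 0.161 ] 0.0068 | [0.4811 0.1606] 0.0098 | [0.4781 0.1592] 0.0131 | [0.4751 0.1571] 0.0166 | [0.4721 0.1561] 0.0197 | [0.4691 0.1547] 0.023 | [0.4661 0.1536] 0.0262 | [0.463  0.1529] 0.0293 | [0.46   0.1522] 0.0324 | [0.457  0.1516] 0.0354 | [0.454  0.1506] 0.0386 | [0.451  0.1497] 0.0418 | [0.448  0.1485] 0.045 | [0.445  0.1473] 0.0482 | [0.442  0.1466] 0.0513 | [0.439  0.1458] 0.0544 | [0.436  0.1449] 0.0575 | [0.433  0.1438] 0.0607 | [0.43  0.143] 0.0638 | [0.427  0.1423] 0.0669 | [0.424  0.1417] 0.0699 | [0.421  0.1411] 0.073 | [0.418  0.1404] 0.076 | [0.415  0.1401] 0.079 | [0.412  0.1396] 0.082 | [0.409  0.1389] 0.0851 | [0.406  0.1383] 0.0881 | [0.403  0.1387] 0.0909 | [0.4    0.1391] 0.0937 | [0.397  0.1392] 0.0966 | [0.394  0.1391] 0.0995 | [0.391  0.1395] 0.1024 | [0.388  0.1401] 0.1052 | [0.385 0.141] 0.1079 | [0.382  0.1408] 0.1109 | [0.379  0.1404] 0.1139 | 
axis heading 0.2974323582822531 boss lateral 0.0006616022142641332 shank pt x=-10 [0.4604
[... 732 characters left out ...]
.3788] 0.0278 | [0.5064 0.3784] 0.0248 | [0.5034 0.3782] 0.0217 | [0.5003 0.3778] 0.0187 | [0.4973 0.3774] 0.0156 | [0.4943 0.377 ] 0.0126 | [0.4912 0.3765] 0.0096 | [0.4882 0.3763] 0.0065 | [0.4852 0.3755] 0.0037 | [0.4821 0.3751] 0.0019 | [0.4791 0.375 ] 0.0032 | [0.4761 0.3747] 0.006 | [0.4731 0.3738] 0.0092 | [0.4701 0.3721] 0.0126 | [0.467  0.3695] 0.0164 | 
axis heading -2.983227902932997 boss lateral -0.0030413998139252356 shank pt x=-10 [0.5138 0.379 ] center [0.5039 0.3774]
0.53 [343.3, 281.4, 8.3, 7.7]
0.42 [36.8, 171.7, 252.5, 134.9]<stdin>:16: DeprecationWarning: Arrays of 2-dimensional vectors are deprecated. Use arrays of 3-dimensional vectors instead. (deprecated in NumPy 2.0)
```

View pics/spr.png

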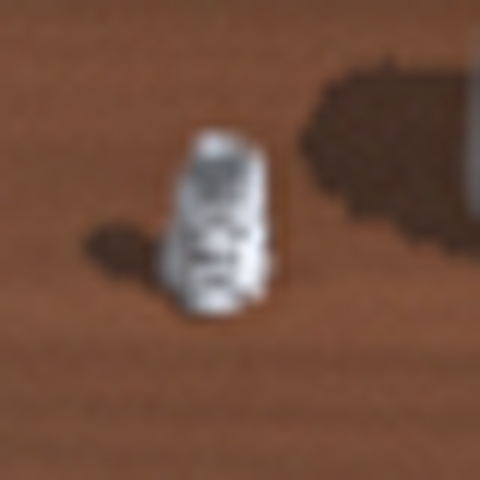

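>>> arm_command(steps="10 50 0 0.15; 20 100 -40 0.3; 28 139 -90 0.352; 28 139 -140 0.352; 28 139 -180 0.352; 28 139 -215 0.352; 28 139 -240 0.352; 28 139 -252 0.352; 28 139 -259 0.352;28 139 -261 0.352;28 139 -261 0.352;28 139 -261 0.352")

```text
clock: 11.0
tcp_pos: [0.4628, 0.1516, 0.0036]
orientation: [0.002, 0.595, 0.803, 0.001]
wrist_force: [1.3, -0.3, -0.4]
finger_gap: 0.0428
```

```bash
python3 - <<'E'
from h import *
s=get_state();q=s['orientation'];print(s['clock'],s['tcp_pos'],2*np.arctan2(q[2],q[1]),s['wrist_force'])
im=read_camera('scene');cv2.imwrite('pics/s3.png',cv2.resize(im[170:300,260:440,::-1],None,fx=4,fy=4,interpolation=cv2.INTER_CUBIC))
im=read_camera('top');cv2.imwrite('pics/t3.png',cv2.resize(im[95:255,340:560,::-1],None,fx=3.5,fy=3.5,interpolation=cv2.INTER_CUBIC))
E
```

```text
11.0 [0.46280793 0.15162552 0.00359051] 1.866014778776335 [ 1.33951091 -0.25184543 -0.42535889]
```

View pics/s3.png

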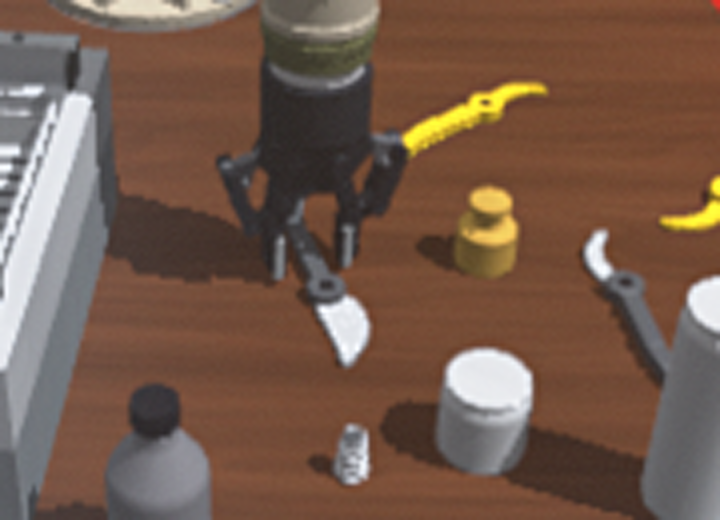

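View pics/t3.png

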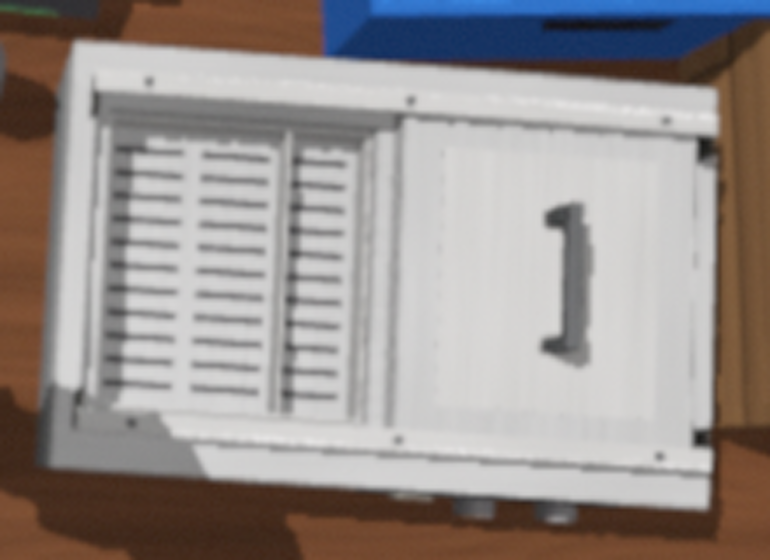

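The fingers straddle the shank, and the whole tray is now visible. Its divider runs at about (288,132)–(279,412) in the zoom. I'll close and work out the tray positions.

>>> arm_command(steps="0 0 0 0; 0 0 0 0; 0 0 0 0; 0 0 0 0; 0 0 0 0; 0 0 0 0", fingers=-1, newtons=50)

```text
clock: 11.85
tcp_pos: [0.4629, 0.1518, 0.0039]
orientation: [0.002, 0.595, 0.803, 0.002]
wrist_force: [-0.8, 0.6, 5.8]
finger_gap: 0.0123
```

```bash
python3 - <<'E'
from h import *
def zz(px,s,o): return (np.array(px,float)+.5)/s-.5+np.array(o)
th=-.0575; X=np.array([np.cos(th),np.sin(th)]);Y=np.array([-np.sin(th),np.cos(th)])
O=np.array([.5521,-.2591]); # provisional
O=np.array([.5569,-.1402])-.117*Y; print('O',O)
def f(n,px,z):
    P=w('top',zz(px,3.5,(340,95)),z)[:,:2]; print(n,P.round(4).tolist(),[( (p-O)@X.round(9)).round(4) for p in P],[((p-O)@Y).round(4) for p in P])
f('divider',[(288,132),(279,412)],.126)
f('small right floor edge',[(355,150),(345,410)],.098)
f('slots ends x',[(160,147),(140,387)],.098)
f('wall tops left', [(110,125),(97,405)],.126)
f('wall tops right', [(369,140),(353,418)],.126)
f('bolts',[(149,82),(666,121),(132,423),(660,457)],.177)
E
```

```text
O [ 0.55017621 -0.25700664]
divider [[0.6677, -0.1858], [0.4456, -0.1758]] [np.float64(0.1133), np.float64(-0.1091)] [np.float64(0.0778), np.float64(0.075)]
small right floor edge [[0.6605, -0.2483], [0.4487, -0.2366]] [np.float64(0.1097), np.float64(-0.1025)] [np.float64(0.015), np.float64(0.0145)]
slots ends x [[0.6608, -0.0886], [0.4657, -0.0716]] [np.float64(0.1008), np.float64(-0.095)] [np.float64(0.1744), np.float64(0.1803)]
wall tops left [[0.6714, -0.0441], [0.4499, -0.0335]] [np.float64(0.1088), np.float64(-0.113)] [np.float64(0.2195), np.float64(0.2174)]
wall tops right [[0.6622, -0.2507], [0.4414, -0.2341]] [np.float64(0.1115), np.float64(-0.11)] [np.float64(0.0127), np.float64(0.0166)]
bolts [[0.6922, -0.0666], [0.6688, -0.4656], [0.4346, -0.0528], [0.412, -0.4517]] [np.float64(0.1308), np.float64(0.1305), np.float64(-0.1271), np.float64(-0.1268)] [np.float64(0.1982), np.float64(-0.2014), np.float64(0.1973), np.float64(-0.2023)]
```

The tray matches the geometry: divider at y≈76 mm, long compartment centred at y≈148 mm. I'll lift the cutting half and carry it over.

>>> arm_command(steps="0 0 15 0; 0 0 50 0; 0 0 100 0; 0 0 150 0; 0 0 195 0; 15 -30 225 -0.05; 30 -75 230 -0.15; 50 -125 230 -0.25; 70 -175 230 -0.35; 85 -215 230 -0.354; 90.5 -229 230 -0.354; 90.5 -229 230 -0.354; 90.5 -229 230 -0.354; 90.5 -229 230 -0.354")

```text
clock: 13.6
tcp_pos: [0.553, -0.0758, 0.234]
orientation: [0.002, 0.727, 0.687, 0.001]
wrist_force: [0.1, 0.7, -1.1]
finger_gap: 0.0123
```

```bash
python3 - <<'E'
from h import *
s=get_state();q=s['orientation'];print(s['clock'],s['tcp_pos'],2*np.arctan2(q[2],q[1]),s['wrist_force'],s['ft_torque'],s['finger_gap'])
im=read_camera('scene');cv2.imwrite('pics/s4.png',cv2.resize(im[90:310,60:340,::-1],None,fx=2.7,fy=2.7,interpolation=cv2.INTER_CUBIC))
E
```

```text
13.6 [ 0.55301889 -0.07582235  0.23403801] 1.5141177819561116 [ 0.13758147  0.66507618 -1.09529281] [ 0.01769683  0.01836318 -0.05877665] 0.012257754108519361
```

View pics/s4.png

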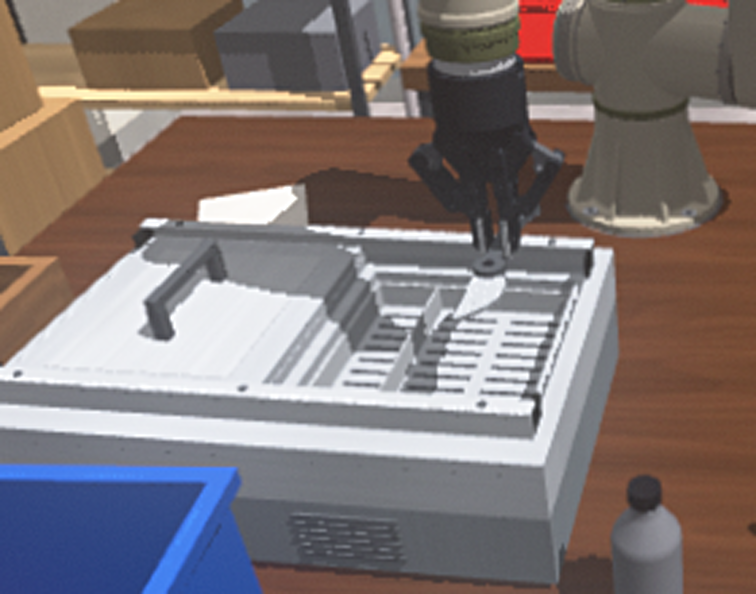

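It is held level and aligned with the compartment. I'll lower it.

>>> arm_command(steps="0 -1 -40 0; 0 -1 -80 0; 0 -1 -105 0; 0 -1 -118 0; 0 -1 -125 0; 0 -1 -129 0; 0 -1 -131 0; 0 -1 -131.5 0; 0 -1 -131.5 0; 0 -1 -131.5 0")

```text
clock: 14.9
tcp_pos: [0.5533, -0.077, 0.1029]
orientation: [0.002, 0.727, 0.687, 0.001]
wrist_force: [-0.3, -0.2, -1.7]
finger_gap: 0.0124
```

>>> arm_command(steps="0 0 0 0; 0 0 0 0; 0 0 0 0; 0 0 0 0", fingers=-0.4)

```text
clock: 15.4
tcp_pos: [0.5533, -0.0771, 0.1029]
orientation: [0.002, 0.727, 0.687, 0.002]
wrist_force: [0.5, -0.2, 0.4]
finger_gap: 0.0254
```

>>> arm_command(steps="0 0 10 0; 0 0 30 0; 0 0 70 0; 0 0 120 0; 0 0 150 0; 0 60 150 0.1; 0 120 150 0.2; 0 180 150 0.3; 0 240 150 0.3; 0 300 150 0.3; 0 330 150 0.3; 0 330 150 0.3")

```text
clock: 16.9
tcp_pos: [0.5529, 0.2553, 0.2533]
orientation: [0.002, 0.615, 0.789, 0.002]
wrist_force: [0.1, 0.1, 0.6]
finger_gap: 0.0254
```

```bash
python3 - <<'E'
from h import *
s=get_state();q=s['orientation'];print(s['clock'],s['tcp_pos'],2*np.arctan2(q[2],q[1]),s['finger_gap'],s['joint_pos'])
im=read_camera('top');cv2.imwrite('pics/t5.png',cv2.resize(im[95:255,340:560,::-1],None,fx=3.5,fy=3.5,interpolation=cv2.INTER_CUBIC))
im=read_camera('scene');cv2.imwrite('pics/s5.png',im[:,:,::-1])
E
```

```text
16.9 [0.55290508 0.25528091 0.25329548] 1.8178545076759993 0.025385655189782898 [ 3.01473139e-01  3.71967110e-01  1.83138765e-01  1.37592352e+00
 -1.34844661e-03  5.44108825e-02]
```

View pics/t5.png

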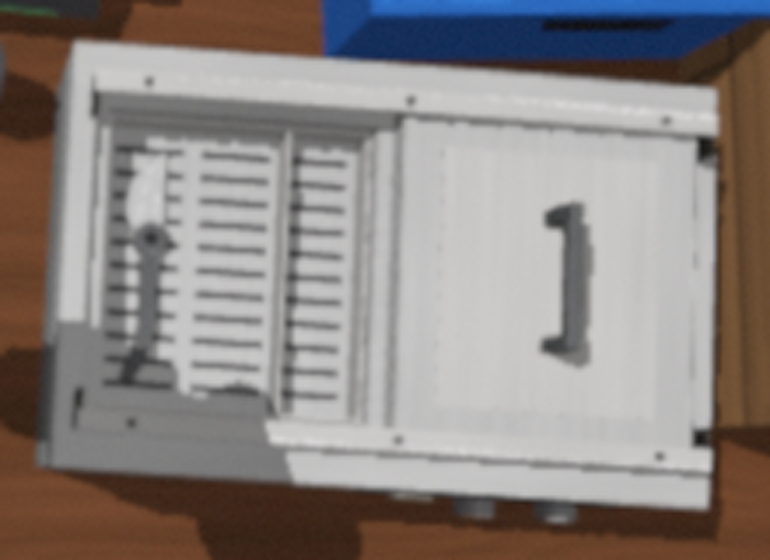

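View pics/s5.png

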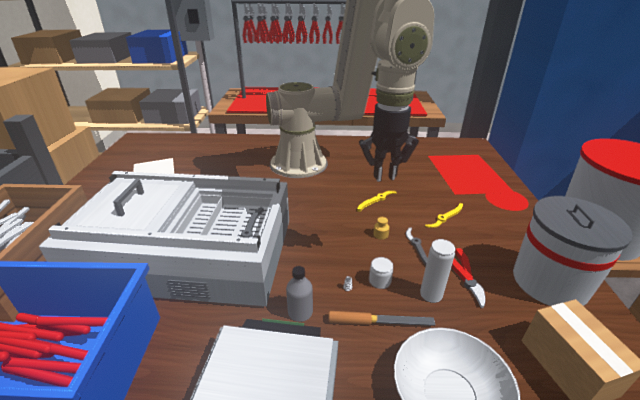

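The cutting half lies flat at the +y side of the long compartment (px ~150,260 in the zoom). Next is the hook half.

>>> arm_command(steps="-15 45 0 -0.05; -30 90 0 -0.112; -39 124 -20 -0.112; -39 124 -60 -0.112; -39 124 -110 -0.112; -39 124 -155 -0.112; -39 124 -190 -0.112; -39 124 -215 -0.112; -39 124 -235 -0.112; -39 124 -245 -0.112; -39 124 -249.5 -0.112; -39 124 -249.5 -0.112; -39 124 -249.5 -0.112", fingers=0)

```text
clock: 18.62
tcp_pos: [0.5149, 0.3771, 0.0047]
orientation: [0.003, 0.659, 0.752, 0.002]
wrist_force: [0.6, -0.4, -0.4]
finger_gap: 0.0428
```

```bash
python3 - <<'E'
from h import *
s=get_state();q=s['orientation'];print(s['clock'],s['tcp_pos'],2*np.arctan2(q[2],q[1]),s['finger_gap'],s['wrist_force'])
im=read_camera('scene');cv2.imwrite('pics/s6.png',cv2.resize(im[160:310,330:510,::-1],None,fx=4,fy=4,interpolation=cv2.INTER_CUBIC))
E
```

```text
18.625 [0.5149038  0.37713883 0.00474424] 1.7024865054732679 0.04280384671813165 [ 0.60239109 -0.39553749 -0.44721952]
```

View pics/s6.png

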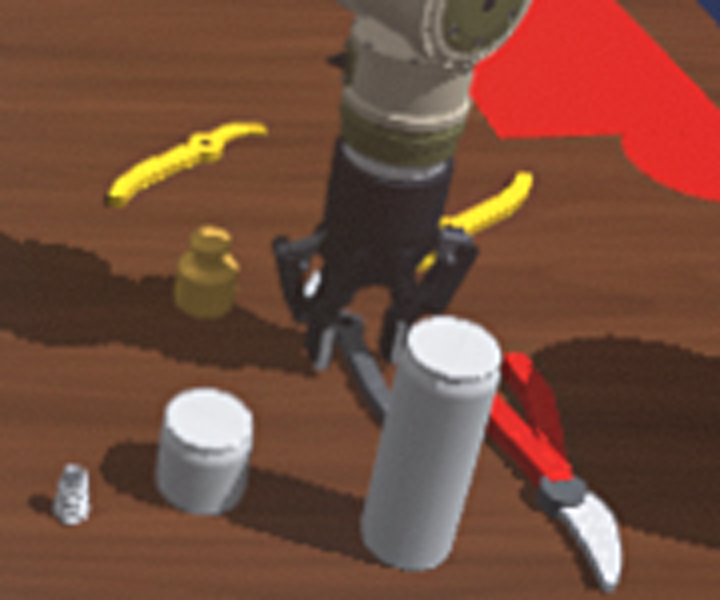

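```bash
python3 - <<'E'
from h import *
for p in ([.4817,.3765,.012],[.5149,.3771,.0047],[.5138,.379,.012]): print((proj('scene',[p])[0]-[330,160])*4)
im=read_camera('top');cv2.imwrite('pics/t6.png',cv2.resize(im[140:240,190:290,::-1],None,fx=6,fy=6,interpolation=cv2.INTER_CUBIC))
E
```

```text
[343.19269456 322.44210208]
[351.36753952 361.1578188 ]
[355.41725856 352.231914  ]
```

View pics/t6.png

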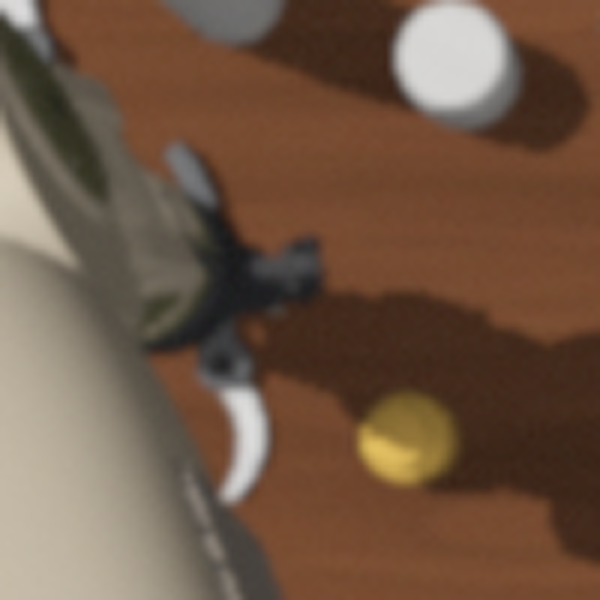

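The boss is where calibration puts it (343,322 in the zoom), and the TCP is about 33 mm behind it on the shank. I'll close, check the gap, then lift and carry.

>>> arm_command(steps="0 1 -1 0; 0 1 -1 0; 0 1 -1 0; 0 1 -1 0; 0 1 -1 0; 0 1 -1 0", fingers=-1)

```text
clock: 19.48
tcp_pos: [0.515, 0.3786, 0.0042]
orientation: [0.003, 0.659, 0.752, 0.003]
wrist_force: [0.1, 0.9, 4.8]
finger_gap: 0.0124
```

```bash
python3 - <<'E'
from h import *
s=get_state();q=s['orientation'];t=s['tcp_pos'];h=2*np.arctan2(q[2],q[1]);print(s['clock'],t,h,s['finger_gap'])
th=-.0575; X=np.array([np.cos(th),np.sin(th)]);Y=np.array([-np.sin(th),np.cos(th)]);O=np.array([.5502,-.2570])
# blade to -x; centre is 11mm toward blade
T=O+.011*X+.114*Y; print('target',T,'d',(T-t[:2])*1000, 'spin',1.5133-h)
E
```

```text
19.475 [0.5150372  0.37863264 0.0041603 ] 1.702890897229763 0.012386434171225858
target [ 0.56773321 -0.14382056] d [  52.69600969 -522.45320071] spin -0.18959089722976286
```

>>> arm_command(steps="0 0 15 0; 0 0 50 0; 0 0 100 0; 0 0 150 0; 0 -10 200 0; 5 -40 230 -0.05; 10 -95 230 -0.1; 15 -150 230 -0.15; 20 -205 230 -0.19; 25 -260 230 -0.19; 32 -315 230 -0.19; 38 -370 230 -0.19; 43 -425 230 -0.19; 49 -480 230 -0.19; 52 -510 230 -0.19; 53 -522 230 -0.19; 53 -522 230 -0.19; 53 -522 230 -0.19; 53 -522 230 -0.19")

```text
clock: 21.85
tcp_pos: [0.568, -0.1419, 0.2343]
orientation: [0.003, 0.727, 0.687, 0.003]
wrist_force: [-0.6, -0.3, -1.5]
finger_gap: 0.0121
```

```bash
python3 - <<'E'
from h import *
s=get_state();q=s['orientation'];t=s['tcp_pos'];h=2*np.arctan2(q[2],q[1]);print(s['clock'],t,h,s['finger_gap'],s['wrist_force'])
im=read_camera('scene');cv2.imwrite('pics/s7.png',cv2.resize(im[90:310,60:340,::-1],None,fx=2.7,fy=2.7,interpolation=cv2.INTER_CUBIC))
E
```

```text
21.85 [ 0.56797607 -0.14194399  0.23434826] 1.5147852626524976 0.012075455213374435 [-0.61418496 -0.26517941 -1.49843286]
```

View pics/s7.png

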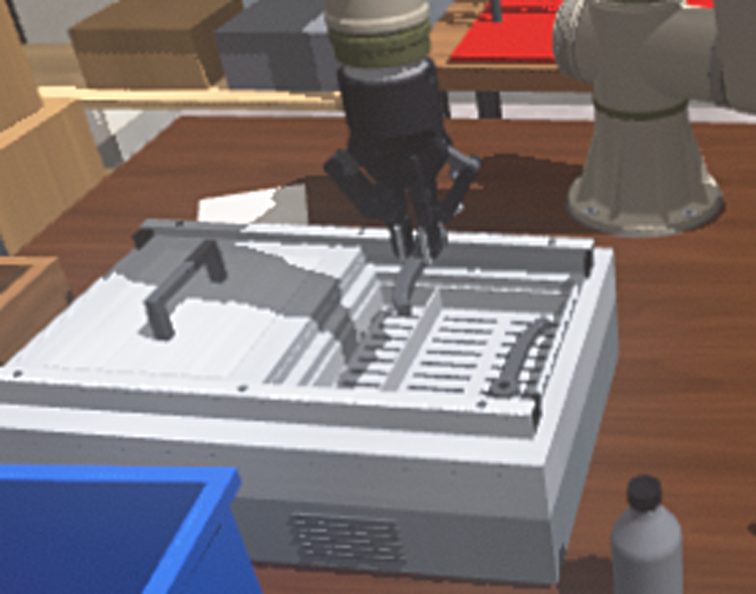

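>>> arm_command(steps="0 -1 -40 0; 0 -1 -80 0; 0 -1 -105 0; 0 -1 -118 0; 0 -1 -125 0; 0 -1 -129 0; 0 -1 -131 0; 0 -1 -132 0; 0 -1 -132 0; 0 -1 -132 0")

```text
clock: 23.15
tcp_pos: [0.5681, -0.1432, 0.1026]
orientation: [0.003, 0.727, 0.687, 0.003]
wrist_force: [0.5, -0.5, -2.1]
finger_gap: 0.0121
```

>>> arm_command(steps="0 0 0 0; 0 0 0 0; 0 0 0 0; 0 0 0 0", fingers=-0.4)

```text
clock: 23.65
tcp_pos: [0.5682, -0.1432, 0.1027]
orientation: [0.003, 0.727, 0.687, 0.003]
wrist_force: [-0.3, 0.2, 0.5]
finger_gap: 0.0256
```

>>> arm_command(steps="0 0 10 0; 0 0 30 0; 0 0 70 0; 0 0 120 0; 0 0 150 0; 0 60 150 0; 0 120 150 0; 0 180 150 0; 0 240 150 0; 0 300 150 0; 0 310 150 0; 0 310 150 0")

```text
clock: 25.15
tcp_pos: [0.5681, 0.1673, 0.2531]
orientation: [0.003, 0.726, 0.688, 0.003]
wrist_force: [0.8, -0.4, 0.2]
finger_gap: 0.0256
```

```bash
python3 - <<'E'
from h import *
s=get_state();q=s['orientation'];print(s['clock'],s['tcp_pos'],2*np.arctan2(q[2],q[1]),s['finger_gap'],s['joint_pos'])
im=read_camera('top');cv2.imwrite('pics/t8.png',cv2.resize(im[95:255,340:560,::-1],None,fx=3.5,fy=3.5,interpolation=cv2.INTER_CUBIC))
im=read_camera('scene');cv2.imwrite('pics/s8.png',cv2.resize(im[150:310,180:400,::-1],None,fx=3.5,fy=3.5,interpolation=cv2.INTER_CUBIC))
# spring by shape: render truncated-cone silhouettes and compare in both pictures
from scipy.optimize import minimize
s0=cv2.imread('pics/scene0.png').astype(int);t0=cv2.imread('pics/top0.png').astype(int)
tgt={}
for c,im,(x0,x1,y0,y1) in (('scene',s0,(340,356,272,295)),('top',t0,(286,303,134,154))):
    sat=im.max(2)-im.min(2); m=np.zeros(sat.shape,np.uint8); m[y0:y1,x0:x1]=(sat[y0:y1,x0:x1]<28)&(im.max(2)[y0:y1,x0:x1]>70); tgt[c]=m
    ys,xs=np.nonzero(m);print(c,len(xs),xs.min(),xs.max(),ys.min(),ys.max())
a=np.linspace(0,2*np.pi,24)
def cost(p):
    e=0
    for c,m in tgt.items():
        P=np.concatenate([np.c_[p[0]+r*np.cos(a),p[1]+r*np.sin(a),np.full(24,z)] for r,z in((.011,0),(.008,.034))])
        h=cv2.convexHull((proj(c,P)*16).astype(np.int32)); r=np.zeros(m.shape,np.uint8); cv2.fillConvexPoly(r,h,1,shift=4); e+=(r!=m).sum()
    return e
best=min(((cost((x,y)),x,y) for x in np.arange(.63,.67,.0015) for y in np.arange(.155,.19,.0015))); print(best)
E
```

```text
25.15 [0.56814816 0.16733414 0.25305796] 1.5163215453052628 0.025621839129001765 [ 0.15223376  0.33592775  0.1307998   1.35706203 -0.0025275   0.20669766]
scene 107 343 351 276 290
top 48 291 298 140 147
(np.int64(32), np.float64(0.6554999999999991), np.float64(0.17600000000000002))
```

View pics/t8.png

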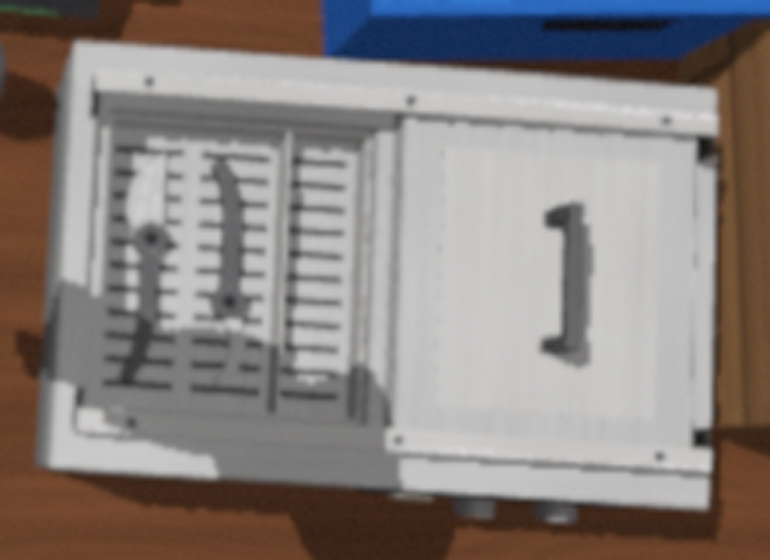

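View pics/s8.png

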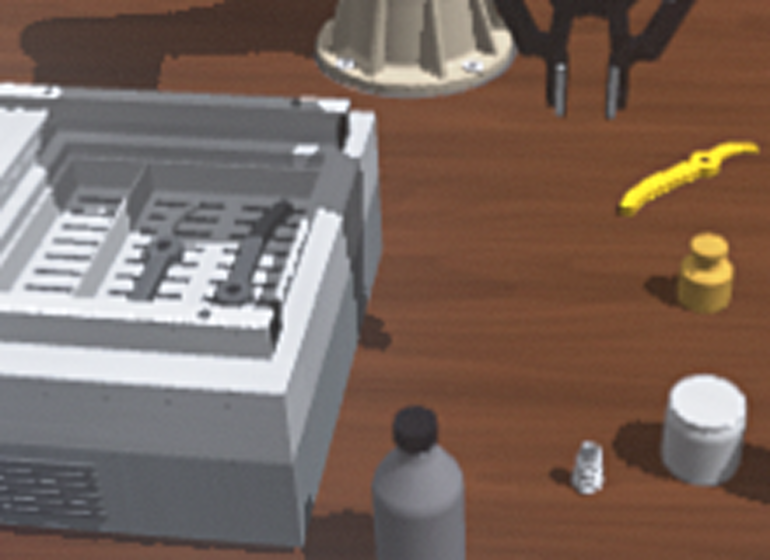

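Both halves lie side by side, flat, in the long compartment. Next I'll go above the spring with the jaws turned along x.

>>> arm_command(steps="20 2 0 -0.18; 40 4 0 -0.36; 60 6 0 -0.54; 80 7 0 -0.72; 85 7 0 -0.9; 85 7 -20 -1.08; 85 7 -60 -1.26; 85 7 -100 -1.44; 85 7 -140 -1.574; 85 7 -170 -1.574; 85 7 -193 -1.574; 85 7 -193 -1.574; 85 7 -193 -1.574", fingers=0, newtons=25)

```text
clock: 26.88
tcp_pos: [0.6543, 0.1715, 0.0611]
orientation: [0.004, 1.0, -0.031, 0.0]
wrist_force: [0.0, -0.0, 0.9]
finger_gap: 0.0428
```

```bash
python3 - <<'E'
from h import *
s=get_state();q=s['orientation'];t=s['tcp_pos'];print(s['clock'],t,2*np.arctan2(q[2],q[1]),s['finger_gap'],s['joint_pos'])
im=read_camera('scene')[200:330,280:440,::-1];im=cv2.resize(im,None,fx=5,fy=5-.4,interpolation=cv2.INTER_CUBIC);cv2.imwrite('pics/s9.png',im)
im=read_camera('top')[100:200,240:340,::-1];cv2.imwrite('pics/t9.png',cv2.resize(im,None,fx=6,fy=6,interpolation=cv2.INTER_CUBIC))
im=cv2.imread('pics/top0.png');cv2.imwrite('pics/sprt.png',cv2.resize(im[130:160,280:310],None,fx=16,fy=16,interpolation=cv2.INTER_NEAREST))
for p in ([.653,.1745,0],[.653,.1745,.034]): print((proj('scene',[p])[0]-[330,265])*12,(proj('top',[p])[0]-[280,130])*16)
E
```

```text
26.875 [0.65426289 0.17149258 0.061084  ] -0.0621969105829694 0.042781801487289 [ 0.14159785  0.597124    0.06408045  1.03902314 -0.00851676  1.77459649]
[199.561936  262.3734114] [232.51916746 248.02360412]
[207.07340912 145.57033554] [222.36137668 210.60221249]
```

View pics/s9.png

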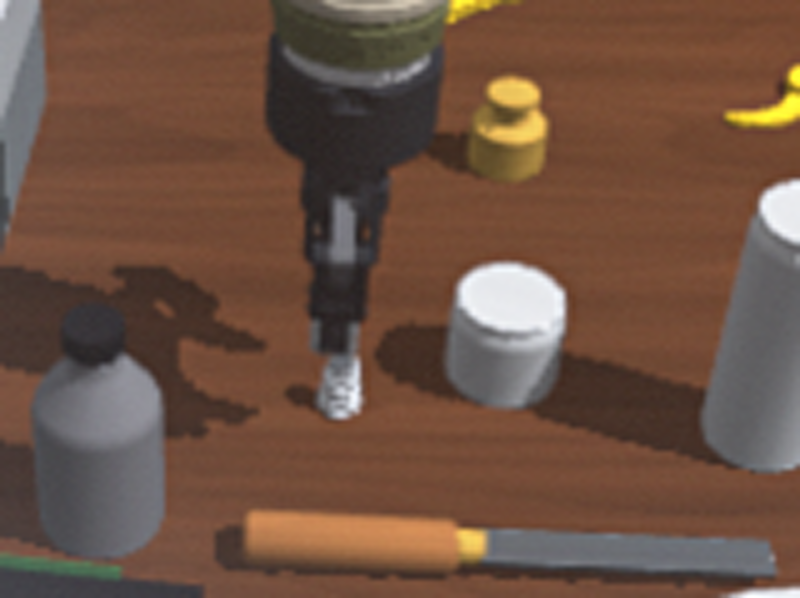

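View pics/sprt.png

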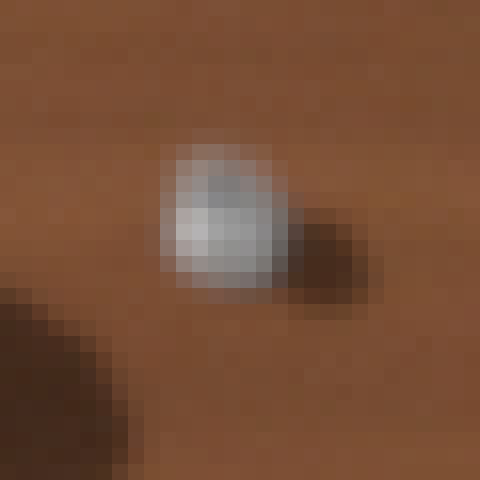

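View pics/t9.png

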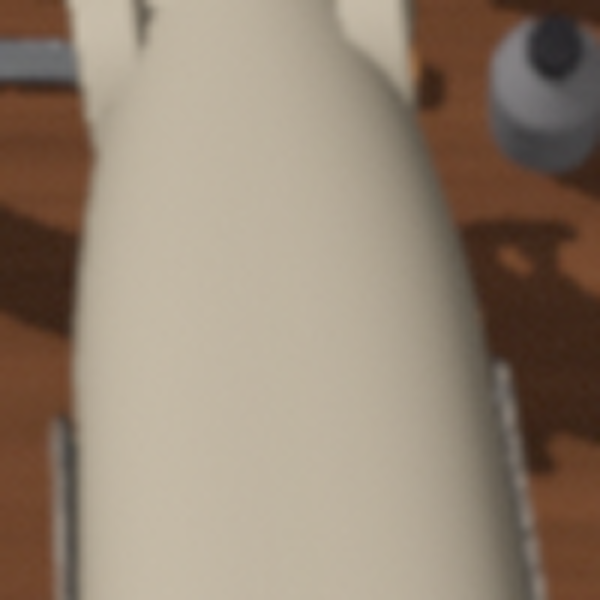

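The finger pair hangs directly over the spring, and both pictures put it at about (0.656, 0.176). I'll shift slightly, descend and grip.

>>> arm_command(steps="2 4.5 0 0; 2 4.5 -15 0; 2 4.5 -30 0; 2 4.5 -45 0; 2 4.5 -53 0; 2 4.5 -56 0; 2 4.5 -56 0; 2 4.5 -56 0")

```text
clock: 27.98
tcp_pos: [0.6572, 0.1767, 0.0064]
orientation: [0.004, 1.0, -0.031, 0.001]
wrist_force: [0.2, 0.6, 0.1]
finger_gap: 0.0428
```

>>> arm_command(steps="0 0 0 0; 0 0 0 0; 0 0 0 0; 0 0 0 0; 0 0 0 0; 0 0 0 0", fingers=-1)

```text
clock: 28.72
tcp_pos: [0.6577, 0.1768, 0.0071]
orientation: [0.004, 1.0, -0.031, 0.002]
wrist_force: [-0.5, -0.0, 5.8]
finger_gap: 0.0186
```

```bash
python3 - <<'E'
from h import *
s=get_state();q=s['orientation'];t=s['tcp_pos'];h=2*np.arctan2(q[2],q[1]);print(s['clock'],t,h,s['finger_gap'])
im=read_camera('scene')[200:330,280:440,::-1];im=cv2.resize(im,None,fx=5,fy=5-.4,interpolation=cv2.INTER_CUBIC);cv2.imwrite('pics/s10.png',im)
th=-.0575; X=np.array([np.cos(th),np.sin(th)]);Y=np.array([-np.sin(th),np.cos(th)]);O=np.array([.5502,-.2570])
T=O+.047*Y; print('target',T,'d',(T-t[:2])*1000)
E
```

```text
28.725 [0.65767081 0.17683466 0.00708779] -0.061337333994771974 0.018649012580387016
target [ 0.55290101 -0.21007768] d [-104.76979615 -386.91233984]
```

View pics/s10.png

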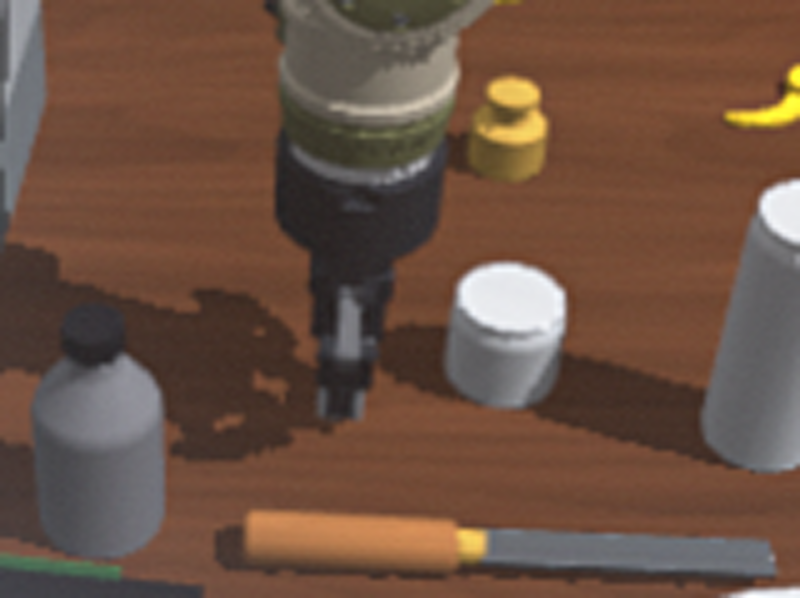

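>>> arm_command(steps="0 0 4 0; 0 0 10 0; 0 0 18 0; 0 0 25 0; 0 0 25 0")

```text
clock: 29.4
tcp_pos: [0.6584, 0.1769, 0.0332]
orientation: [0.004, 1.0, -0.031, 0.003]
wrist_force: [-0.6, 0.1, 1.0]
finger_gap: 0.0181
```

```bash
python3 - <<'E'
from h import *
s=get_state();print(s['clock'],s['tcp_pos'],s['finger_gap'],s['wrist_force'])
im=read_camera('scene')[200:330,280:440,::-1];im=cv2.resize(im,None,fx=5,fy=5-.4,interpolation=cv2.INTER_CUBIC);cv2.imwrite('pics/s11.png',im)
E
```

```text
29.4 [0.65841032 0.1769017  0.03315607] 0.01810592992427533 [-0.64882813  0.14356314  0.97172725]
```

View pics/s11.png

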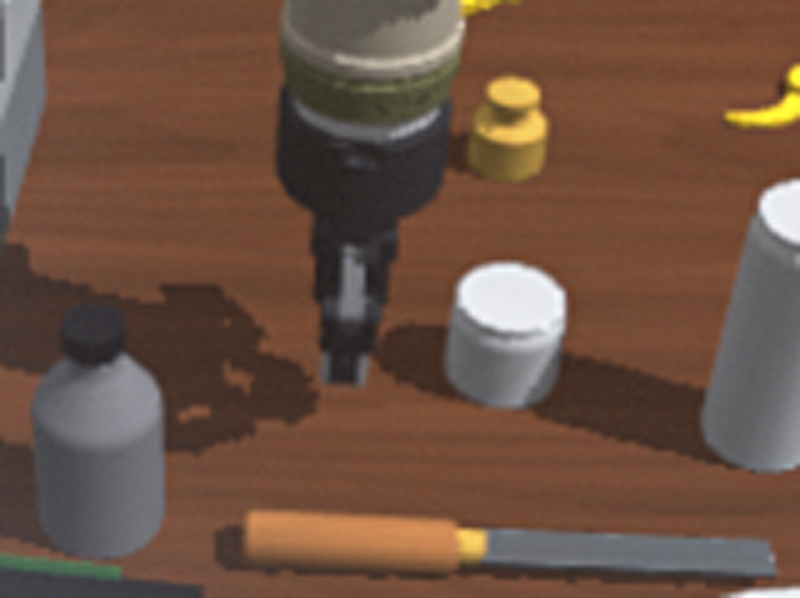

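The spring has left the bench in the fingers. I'll raise it and carry it.

>>> arm_command(steps="0 0 0 0; 0 0 20 0; 0 0 60 0; 0 0 110 0; 0 0 160 0; 0 0 195 0; -10 -30 205 0; -22 -75 205 0; -36 -125 205 0; -50 -175 205 0; -63 -225 205 0; -76 -275 205 0; -89 -325 205 0; -100 -365 205 0; -105 -387 205 0; -105 -387 205 0; -105 -387 205 0; -105 -387 205 0", newtons=40)

```text
clock: 31.7
tcp_pos: [0.5534, -0.2088, 0.2376]
orientation: [0.004, 1.0, -0.03, 0.002]
wrist_force: [-0.4, 0.3, -0.1]
finger_gap: 0.0176
```

```bash
python3 - <<'E'
from h import *
s=get_state();q=s['orientation'];t=s['tcp_pos'];h=2*np.arctan2(q[2],q[1]);print(s['clock'],t,h,s['finger_gap'],s['wrist_force'])
im=read_camera('scene');cv2.imwrite('pics/s12.png',cv2.resize(im[110:300,80:320,::-1],None,fx=3.1,fy=3.1,interpolation=cv2.INTER_CUBIC))
th=-.0575; X=np.array([np.cos(th),np.sin(th)]);Y=np.array([-np.sin(th),np.cos(th)]);O=np.array([.5502,-.2570])
print((t[:2]-O)@X,(t[:2]-O)@Y)
for z in (0,.012,.02): print(z,(proj('scene',[t+[0,0,z]])[0]-[80,110])*3.1)
E
```

```text
31.7 [ 0.55342804 -0.20877075  0.23762214] -0.0595248318151576 0.017591611550589976 [-0.37657783  0.31043531 -0.09774343]
0.00045104608717330387 0.04833505757479893
0 [338.24267906 221.29621908]
0.012 [335.18820163 207.7722616 ]
0.02 [333.12849312 198.64125329]
```

View pics/s12.png

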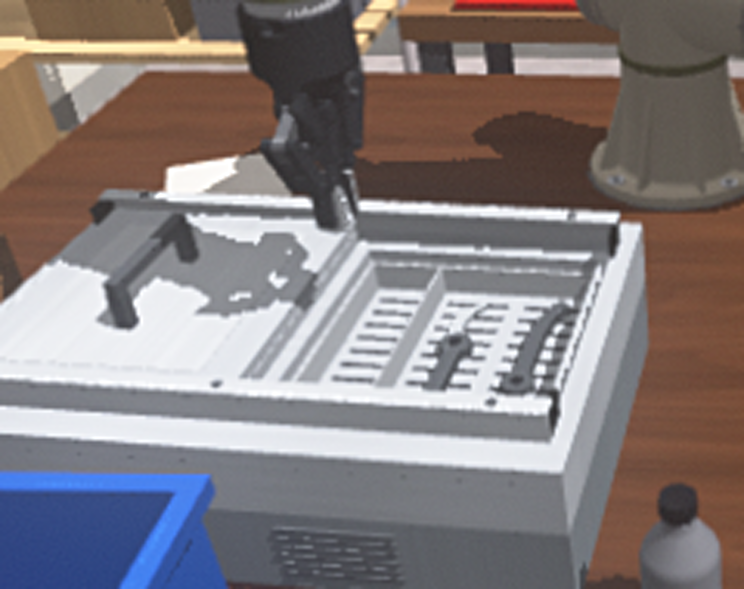

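>>> arm_command(steps="0 -1 -40 0; 0 -1 -80 0; 0 -1 -100 0; 0 -1 -110 0; 0 -1 -116 0; 0 -1 -116 0; 0 -1 -116 0")

```text
clock: 32.62
tcp_pos: [0.5541, -0.2101, 0.1227]
orientation: [0.004, 1.0, -0.03, 0.003]
wrist_force: [-0.2, -0.4, -1.2]
finger_gap: 0.0175
```

```bash
python3 - <<'E'
from h import *
s=get_state();print(s['clock'],s['tcp_pos'],s['finger_gap'],s['wrist_force'])
im=read_camera('scene');cv2.imwrite('pics/s13.png',cv2.resize(im[130:250,130:290,::-1],None,fx=5,fy=5,interpolation=cv2.INTER_CUBIC))
print((proj('scene',[[.553,-.21,.098]])[0]-[130,130])*5)
E
```

```text
32.625 [ 0.55406841 -0.2101265   0.12266584] 0.017470801802141913 [-0.21640957 -0.43677642 -1.21075856]
[346.18379174 487.69109174]
```

View pics/s13.png

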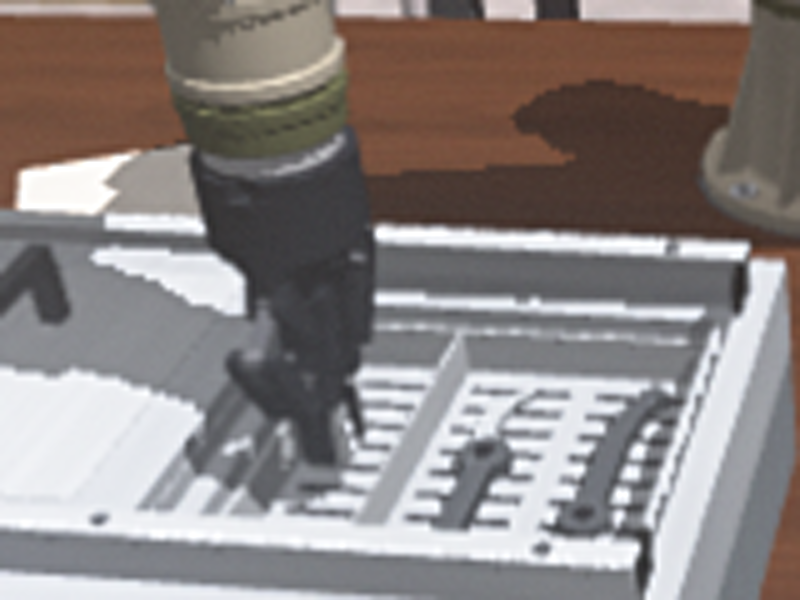

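>>> arm_command(steps="0 0 -3 0; 0 0 -6 0; 0 0 -9 0; 0 0 -9 0; 0 0 -9 0")

```text
clock: 33.3
tcp_pos: [0.554, -0.2101, 0.1135]
orientation: [0.004, 1.0, -0.03, 0.003]
wrist_force: [-0.1, 0.8, -0.0]
finger_gap: 0.0175
```

>>> arm_command(steps="0 0 -2 0; 0 0 -3 0; 0 0 -3 0")

```text
clock: 33.67
tcp_pos: [0.5539, -0.2101, 0.1104]
orientation: [0.004, 1.0, -0.03, 0.003]
wrist_force: [-0.4, -0.0, -0.5]
finger_gap: 0.0171
```

>>> arm_command(steps="0 0 -2 0; 0 0 -3 0; 0 0 -3 0")

```text
clock: 34.05
tcp_pos: [0.5538, -0.21, 0.1073]
orientation: [0.004, 1.0, -0.03, 0.003]
wrist_force: [0.2, -2.1, 0.1]
finger_gap: 0.0173
```

>>> arm_command(steps="0 0 -1 0; 0 0 -1.5 0; 0 0 -1.5 0")

```text
clock: 34.42
tcp_pos: [0.5538, -0.21, 0.1057]
orientation: [0.004, 1.0, -0.03, 0.003]
wrist_force: [-0.3, 0.1, -1.1]
finger_gap: 0.0178
```

>>> arm_command(steps="0 0 0 0; 0 0 0 0; 0 0 0 0; 0 0 0 0", fingers=-0.2)

```text
clock: 34.92
tcp_pos: [0.5538, -0.21, 0.1057]
orientation: [0.004, 1.0, -0.03, 0.003]
wrist_force: [-0.6, 0.4, 0.1]
finger_gap: 0.034
```

>>> arm_command(steps="0 0 10 0; 0 0 25 0; 0 0 50 0; 0 0 90 0; 0 0 130 0; 0 0 150 0; -10 60 150 0; -20 120 150 0; -40 180 150 0; -60 240 150 0; -80 300 150 0; -100 350 150 0; -100 360 150 0; -100 360 150 0; -100 360 150 0")

```text
clock: 36.8
tcp_pos: [0.4545, 0.149, 0.256]
orientation: [0.004, 1.0, -0.03, 0.003]
wrist_force: [0.6, -0.1, 0.8]
finger_gap: 0.0342
```

```bash
python3 - <<'E'
from h import *
s=get_state();print(s['clock'],s['tcp_pos'],s['wrist_force'])
im=read_camera('top');cv2.imwrite('pics/t14.png',cv2.resize(im[95:255,340:560,::-1],None,fx=3.5,fy=3.5,interpolation=cv2.INTER_CUBIC));cv2.imwrite('pics/t14f.png',im[:,:,::-1])
im=read_camera('scene');cv2.imwrite('pics/s14.png',cv2.resize(im[170:320,40:500,::-1],None,fx=1.7,fy=1.7));cv2.imwrite('pics/s14z.png',cv2.resize(im[170:280,150:300,::-1],None,fx=5,fy=5,interpolation=cv2.INTER_CUBIC))
for c in('scene',):
  for d in trace(c,'spring_center')[:2]:print(d['score'],d['box'])
E
```

```text
36.8 [0.454482   0.14896149 0.25604463] [ 0.56763811 -0.10913901  0.78572729]
0.52 [195.6, 218.2, 7.1, 10.8]
```

View pics/t14.png

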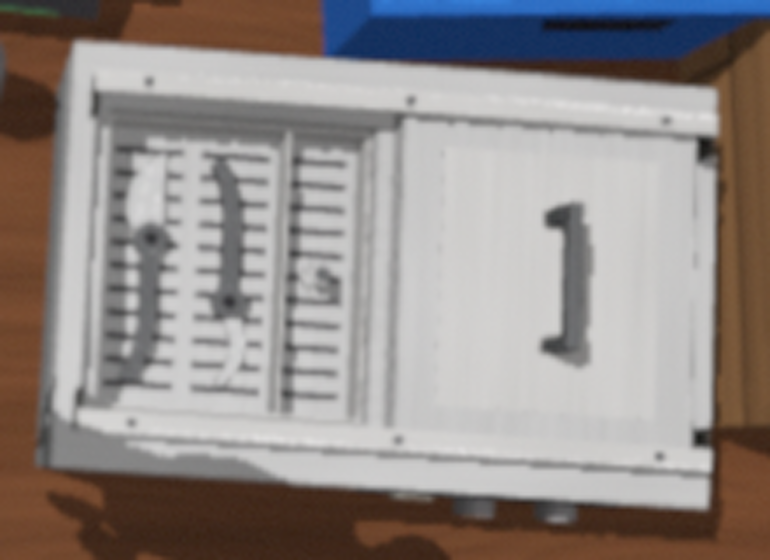

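View pics/s14z.png

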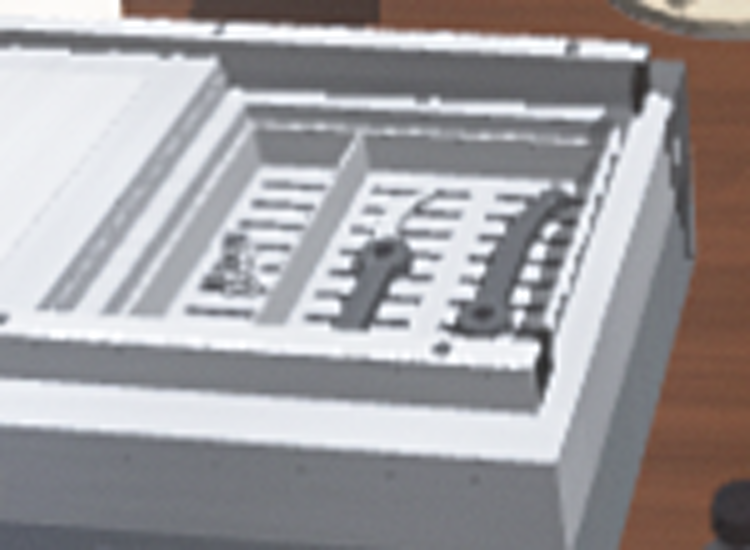

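View pics/s14.png

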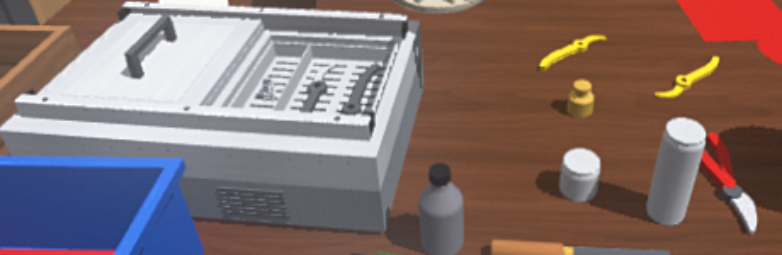

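Spring stands in the narrow compartment (zoom ~235,265), both halves lie apart and flat, the cover is parked, and the bystanders are unmoved. Handing in.

```bash
python3 -c "
from workcell import *
print(hand_in())"
```

```text
the job is handed in; nothing more can be done
None
```

I finished the job and handed it in at about 37 s of the 72 s allowed; the hand-in gives no verdict.

**What I did:**
- **Cover:** I lifted it about 18 mm, slid it to the closed end, let it down and released it.
- **Halves:** I laid the cutting half and the hook half flat, about 65 mm apart, in the long compartment.
- **Spring:** I set it on the floor of the narrow compartment.

**Last checks:**
- **Cover position:** By the arm's reading when I let go, the handle was at washer y ≈ -0.119 m, on the end stop to within my measurement. It sat 12 mm higher than when closed, which means a height of 200 mm.
- **Parts in the tray:** The last pictures show both halves lying apart and apparently flat, and the spring on the narrow compartment's floor, apparently standing. I judged these by eye and did not measure the tilt or height of the parts.
- **Bystanders:** Those in the last pictures look unmoved; I compared them with the first pictures by eye, without measuring.
- **Robot:** It was clear of everything when I handed in.

**Disagreements:**
- **Networks:** They could not separate the tray compartments, and they put the spring on the brass weight in the top view. I located the tray and spring from the calibrated pictures and the stated sizes instead.
- **Spring grip:** The gap shrank by about 1 mm while carrying the spring (18.6 to 17.6 mm), so it may have slipped slightly, or the increase in grip force may have caused it. It was still held, and I released it at the height I had worked out for floor contact. The force reading was too small to confirm the touch.

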